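# Set up a bend-test bar under the swing gauge

### The arm

A 6-joint arm with a two-finger parallel gripper is mounted at the origin on the work surface. World frame = base frame: x ahead of the robot, y to its left, z up, the work surface at z = 0. Lengths are in m, angles in rad, forces in N, time in s.
With the tool pointing down it reaches from about 0.35 to 1 m from the base axis. Payload 7.1 kg.
Tool frame: the origin (TCP) lies midway between the tips of the shut fingers; the grasp point (between the pads) lies 19 mm behind it; z points along the fingers, y is the line along which they close (so a half turn about z gives the same grasp; the last joint's range is limited). The gripper opens to 85 mm and grips with 20 to 120 N. Pads are 22 mm wide; open, the fingers measure 114 mm over their backs; the gripper's body (76 mm by 85 mm) begins 54 mm behind the grasp point. The pads swing forward as they close: fully open they stand 13 mm farther back than shut.
Start: joints at [-1.345, 0.423, 1.63, -0, 1.089, -0.019], TCP at [0.151, -0.606, 0.192] pointing down, gripper open.
Joint ranges: [-3, 3], [-0.9, 2.11], [0.09, 2.58], [-1.31, 4.45], [0.11, 2.69], [-2.54, 2.54]. Speed limits (rad/s): [2.39, 2.39, 3.01, 3.14, 3.14, 3.14].

### API

Orientations are given as a rotation vector (axis times angle).
In Python, from plant import robot gives the robot as it stands.
- The arm moves only by the shell command python3 -m inch 'ROWS' [FORCE]. ROWS is JSON, a list that holds one entry, the list of rows, each a list of 7 numbers: the turn, a rotation vector about the world's x, y, z in degrees, then the shift along the world's x, y, z in m, then the opening, from -1 (shut) to 1 (fully open). A call has 1 to 20 rows; each row is the pose to reach, as a shift and turn from the pose commanded when the call began; what a row does not reach only later rows make up. A row lasts 1/8 s, in which the tool goes at most 62.5 mm and 10.7 degrees, less where a joint would pass 70% of its speed; a pose out of reach is approached as far as the arm can. A call with a gripper value outside its range is refused whole. The fingers move at their own pace and stop on an object; FORCE is the grip in N (left out, the last holds). Time passes only in rows, so rows that repeat a pose let the fingers close. It gives the time, the measured TCP pose, the force, the opening and the grip force at its end, in the units of the state.
- robot.get_obs(): the state, without advancing time (a new reading comes with each control period).
- robot.get_image(name): name is "scene" or "top" or "wrist"; returns a dict with "pixels" (480x640x3 uint8, blue, green, red), "range_z" (480x640 float32, m along the optical axis (not along the pixel's ray), 0 where there is no reading), "mtx" (3x3 intrinsics, pixels), "T" (4x4, takes a point from camera to world coordinates). Camera axes: x right, y down, z forward; pixel columns grow to the right and rows downward; lengths in m; the calibration is good to about 2 mm. A picture is of the moment at which its call begins.
- robot.hand_in(): hands the job in; it is judged then, once.
Trained networks look in a picture, given as the dict that the camera call returned (one of the last four; its "shot" number tells which), for a name from the list of things; names that differ only in an ending like _2 or _b are one class to them, and where a whole thing is asked for, a point or a joint stands for the part that bears it (a point fixed in the world has none). Each returns a list of dicts, best first, with "conf" (0 to 1); they miss things now and then, are a little off and sometimes report something else, mostly with a low value. They report only what shows in the picture. A call takes as long as a camera call.
- robot.boxes_of(label, picture): "box" ([left, top, width, height] in pixels, round what is visible of it).
- robot.outline_of(label, picture): "mask" (480x640 bool, what is visible of it) and "box" ([left, top, width, height] in pixels, round what is visible of it).
- robot.spot_point(label, picture): "position" ([column, row] in pixels: a listed point, or the origin of a listed thing).
The state is a dict: "t": time; "joint_pos": joint angles; "qd": joint speeds; "effort": joint torques, N m; "eef_pos": TCP position; "ee_rot": TCP orientation; "ft_force": force on the tool from outside, world axes, zero at the start; "ft_torque": the same for the moment, N m; "finger_gap": opening from 0.0 (shut) to 1.0 (fully open); "grasp_force": force on a finger pad.
Only numpy, scipy, OpenCV 4.12 (cv2) and the standard library are available. Lean on these libraries where they do the work, as an engineer would, in place of code of your own. Each camera call takes 0.05 s, during which the arm holds its last target. There are 200 camera calls.

### The job

Swing the gauge arm by its red knob well clear of the bend fixture, at least 50 degrees. Pull the brass bar out of the rack by its end, lay it flat in the middle of the black rubber mat and let go, then take it by its middle and set it gently down across the two raised rollers of the fixture, between the blue ears, centred. Finally swing the gauge arm back so that its tip stands over the middle of the bar, and leave the other bars and things as they are.

Things in the scene. Friction and masses are not known exactly. Their poses are not given: they have to be found in the camera images.
- brass_bar: square brass (yellow metal) bar, 16 x 16 x 150 mm, own y along its length, origin at the centre of its underside; thin black line round its middle; about 0.3 kg; starts in one of the rack's three slots, lying along the rack's y with 47 to 63 mm of it sticking out of the open +y side
- brass_bar_mid (a point): centre of the brass bar's volume, 8 mm above its underside, half way along
- steel_bar: square dark steel bar, 16 x 16 x 150 mm, own y along its length, origin at the centre of its underside; thin black line round its middle; stays in its slot
- steel_bar_mid (a point): centre of the dark steel bar
- alu_bar: square aluminium bar, 16 x 16 x 150 mm, own y along its length, origin at the centre of its underside; thin black line round its middle; stays in its slot
- alu_bar_mid (a point): centre of the aluminium bar
- bar_rack: fixed plywood rack 226 (x) x 100 (y) x 58 mm high, origin at the centre of its underside; three horizontal slots along y, 70 mm apart, open only at its +y side (y = 50 mm), floor at 20 mm, clear roof from 52 to 58 mm: bars can only be pulled out along +y by the end that sticks out
- rubber_mat: fixed black rubber mat 200 (x) x 180 (y) x 4 mm, origin at the centre of its underside; the bar is laid down on it, its middle within 60 mm of the mat's
- bend_fixture: fixed bend fixture: grey base plate 20 mm high (x -65 to 185, y -85 to 85 mm), origin on its underside below the middle between the rollers; two dark forks 14 mm thick (y) and 70 mm wide (x) at y = -50 and 50 mm, 86 mm free between them; the bar lies along y, resting on both. A steel post 26 mm thick stands at x = 140 mm, 200 mm high
- roller_mid (a point): point midway between the two steel rollers (8 mm thick, axes along x, one on each fork) at the height of their tops, 90 mm; axes as the fixture's. The bar's underside rests at this height. On each fork two blue ears flank the roller, leaving a gap of 28 mm (x -14 to 14 mm), and rise to 112 mm
- gauge_arm (a joint): angle of the gauge arm about its vertical post, rad: 0 = gauge exactly over the middle between the rollers, grows clockwise seen from above (gauge moves to the fixture's +y side); range -0.4 to 1.6, well clear from 0.85; stays where it is left (stiff hinge, about 1 N at the knob)
- gauge_pivot (a point): on the axis of the arm's hinge, at 199 mm height, 140 mm from the knob's axis
- gauge_knob (a point): centre of the upright round red knob on top of the arm's end, 20 mm thick, from 216 to 256 mm above the table, this point at 240 mm
- gauge_tip (a point): lower end of the dial gauge's plunger, 123 mm above the table, straight below the knob; the gauge's round black body is 52 mm across, 20 to 27 mm thick
- puck_black: loose bystander: black sample puck 32 mm across, 22 mm high, origin under it
- puck_green: loose bystander: green sample puck 32 mm across, 22 mm high, origin under it
- polish_bottle: loose bystander: white bottle, 50 mm across, 130 mm high, yellow label, origin under it
- powder_jar: loose bystander: amber jar 56 mm across, 60 mm high, origin under it
- brush: loose bystander: hand brush lying along its x, origin under it
- loupe: loose bystander: black loupe 38 mm across, 36 mm high, origin under it

How it is judged:
By the outcome, as a careful person would: the job done as asked, in the order asked, and still so for the second after the job is handed in, with the robot touching nothing.
It also fails if it takes over 72 s, if anything falls off the work surface, if the arm or the gripper's body presses on something with over 40 N, if the wrist force passes 120 N, or if a joint passes its speed limit or range.

## Working session

There is one attempt and no reset: what is moved stays moved. The work goes in short steps, Python scripts to look and compute and a shell command to move; the robot and the scene stay as the last step left them, time stands still between calls to the robot, and variables do not carry over. Pictures are saved under pics/ and viewed, at most 12 in all, crops included, and the job is handed in when it is done.

```bash
ls; mkdir -p pics; cat > h.py <<'E'
import numpy as np, cv2
from plant import robot
def px2w(im,u,v,z=None):
    K=im["mtx"];T=im["T"];r=np.array([(u-K[0,2])/K[0,0],(v-K[1,2])/K[1,1],1.])
    if z is None:
        p=im["range_z"][max(0,int(v)-2):int(v)+3,max(0,int(u)-2):int(u)+3];p=p[p>0]
        d=np.median(p) if p.size else np.nan
    else:
        rw=T[:3,:3]@r; d=(z-T[2,3])/rw[2]
    return T[:3,:3]@(r*d)+T[:3,3]
def ray(im,u,v):
    K=im["mtx"];T=im["T"];r=T[:3,:3]@np.array([(u-K[0,2])/K[0,0],(v-K[1,2])/K[1,1],1.])
    return T[:3,3],r/np.linalg.norm(r)
def tri(a,b):
    A=[];B=[]
    for o,r in (a,b):
        P=np.eye(3)-np.outer(r,r);A.append(P);B.append(P@o)
    return np.linalg.lstsq(np.vstack(A),np.hstack(B),rcond=None)[0]
def cloud(im):
    K=im["mtx"];T=im["T"];d=im["range_z"];v,u=np.mgrid[:480,:640]
    P=np.stack([(u-K[0,2])/K[0,0]*d,(v-K[1,2])/K[1,1]*d,d],-1)
    W=P@T[:3,:3].T+T[:3,3];W[d<=0]=np.nan
    return W
E
python3 - <<'E'
from h import *
np.set_printoptions(precision=4,suppress=True)
I={n:robot.get_image(n) for n in("scene","top")}
for n in I: cv2.imwrite(f"pics/{n}0.png",I[n]["pixels"])
for l in "brass_bar brass_bar_mid steel_bar_mid alu_bar_mid bar_rack rubber_mat bend_fixture roller_mid gauge_pivot gauge_knob gauge_tip puck_black puck_green polish_bottle powder_jar brush loupe".split():
    R={}
    for n in I:
        s=robot.spot_point(l,I[n])
        if s: 
            R[n]=ray(I[n],*s[0]["position"]); print(l,n,round(s[0]["conf"],2),np.round(s[0]["position"],1),px2w(I[n],*s[0]["position"]))
    if len(R)==2: print("   tri",tri(*R.values()))
E
```

```text
pics
brass_bar scene 0.68 [172.8 349. ] [ 0.6028 -0.3139  0.0589]
brass_bar top 0.48 [451.5 230.4] [ 0.5616 -0.3039  0.0576]
   tri [ 0.5691 -0.3155  0.0197]
brass_bar_mid scene 0.64 [172.2 344.8] [ 0.5901 -0.3124  0.0571]
brass_bar_mid top 0.57 [452.3 227.5] [ 0.5682 -0.3072  0.0592]
   tri [ 0.5728 -0.3136  0.0375]
steel_bar_mid scene 0.49 [149.  306.1] [ 0.4597 -0.3319  0.0583]
steel_bar_mid top 0.7 [468.4 279.3] [ 0.4343 -0.3214  0.0394]
   tri [ 0.4338 -0.3288  0.0307]
alu_bar_mid scene 0.52 [161.1 329.2] [ 0.539  -0.3232  0.0583]
alu_bar_mid top 0.68 [461.3 254.9] [ 0.4959 -0.313   0.0568]
   tri [ 0.5013 -0.3252  0.0183]
bar_rack scene 0.56 [150.9 340.8] [ 0.5592 -0.3493  0.0577]
bar_rack top 0.72 [466.6 252.1] [ 0.5001 -0.327   0.0592]
   tri [ 0.5077 -0.3507 -0.0008]
rubber_mat scene 0.98 [282.3 305.4] [ 0.5545 -0.0485  0.0035]
rubber_mat top 0.72 [349.  254.9] [ 0.5562 -0.0425  0.0042]
   tri [ 0.5552 -0.0455  0.0029]
bend_fixture scene 0.95 [346.7 263.5] [0.5153 0.1542 0.0193]
bend_fixture top 0.72 [275.3 294.7] [0.4864 0.1635 0.0206]
   tri [ 0.4906  0.1673 -0.0072]
rolle
[... 703 characters left out ...]
.0227]
   tri [ 0.3386  0.4359 -0.0077]
puck_green scene 0.57 [440.9 222.9] [0.4914 0.4857 0.0135]
puck_green top 0.53 [147.6 319.5] [0.4829 0.4886 0.023 ]
   tri [0.4844 0.494  0.0059]
polish_bottle scene 0.94 [272.1 383.4] [ 0.752  -0.159   0.0244]
polish_bottle top 0.64 [380.  185.7] [ 0.7036 -0.1466  0.0795]
   tri [ 0.7324 -0.1588 -0.0034]
powder_jar scene 0.94 [206.6 414.8] [ 0.7627 -0.2957  0.0363]
powder_jar top 0.82 [422.5 175.2] [ 0.7254 -0.272   0.037 ]
   tri [ 0.7385 -0.2904 -0.0064]
brush scene 0.62 [475.5 256.8] [0.6539 0.4674 0.0183]
loupe scene 0.69 [333.2 368.4] [ 0.7733 -0.0303  0.0139]
loupe top 0.63 [329.3 184.2] [ 0.7582 -0.0286  0.0012]
   tri [ 0.7614 -0.0266 -0.0045]
```

View pics/scene0.png

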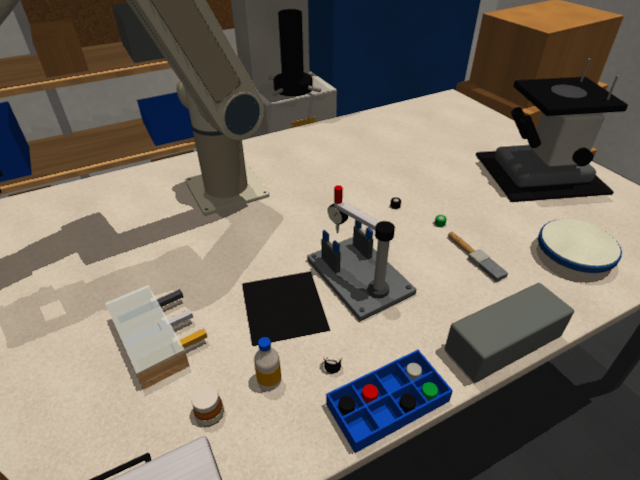

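View pics/top0.png

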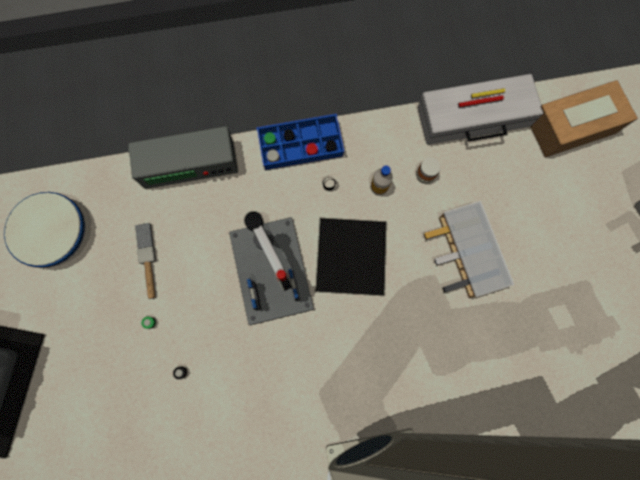

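The scene view shows the rack at lower left, with brass at (193,338) nearest the camera, then aluminium, then steel. It also shows the mat at (284,306), the fixture at (360,270), and the knob at (338,194), currently near the rollers. The top view shows the brass end at (435,234) and the knob at (283,277).

```bash
cat > m.py <<'E'
from h import *
np.set_printoptions(precision=4,suppress=True)
def rect(P,name):
    P=P[~np.isnan(P).any(1)]
    r=cv2.minAreaRect(P[:,:2].astype(np.float32)*1000); print(name,len(P),"c",np.round(r[0],1),"size",np.round(r[1],1),"ang",round(r[2],2),"z",np.nanmedian(P[:,2])); return r
I={n:robot.get_image(n) for n in("scene","top")}
for n,im in I.items():
    W=cloud(im);px=im["pixels"].astype(int);hsv=cv2.cvtColor(im["pixels"],cv2.COLOR_BGR2HSV)
    def near(x,y,r): return np.hypot(W[...,0]-x,W[...,1]-y)<r
    # base plate
    m=near(.53,.165,.2)&(W[...,2]>.016)&(W[...,2]<.025); m=cv2.morphologyEx(m.astype(np.uint8),cv2.MORPH_OPEN,np.ones((3,3)))>0
    rect(W[m],n+" plate")
    m=near(.51,-.34,.16)&(W[...,2]>.053)&(W[...,2]<.064); m=cv2.morphologyEx(m.astype(np.uint8),cv2.MORPH_OPEN,np.ones((3,3)))>0
    rect(W[m],n+" rack")
    m=near(.555,-.045,.16)&(px.max(2)<45)&(W[...,2]<.02);m=cv2.morphologyEx(m.astype(np.uint8),cv2.MORPH_OPEN,np.ones((3,3)))>0
    rect(W[m],n+" mat")
    m=near(.57,-.25,.06)&(hsv[...,1]>110)&(hsv[...,0]>12)&(hsv[...,0]<32)&(W[...,2]>.028)&(W[...,2]<.045)
    rect(W[m],n+" brass")
    m=near(.497,.137,.04)&(hsv[...,1]>150)&((hsv[...,0]<8)|(hsv[...,0]>172))&(W[...,2]>.2); P=W[m];print(n,"knob",len(P),np.nanmean(P,0),np.nanmax(P,0))
    m=near(.49,.15,.11)&(hsv[...,0]>95)&(hsv[...,0]<130)&(hsv[...,1]>100)&(W[...,2]>.07)&(W[...,2]<.125)
    k,lab,st,c=cv2.connectedComponentsWithStats(m.astype(np.uint8))
    for i in range(1,k):
        if st[i,4]>4: print(n,"ear",st[i,4],np.nanmean(W[lab==i],0),np.nanmax(W[lab==i],0)[2])
    for l in("brass_bar","bend_fixture"):
        o=robot.outline_of(l,im)
        if o:
            mk=o[0]["mask"]; print(n,l,o[0]["conf"],o[0]["box"]); 
            if l=="brass_bar": rect(W[mk&(W[...,2]<.05)],n+" brassmask")
E
python3 m.py
```

```text
scene plate 3343 c [554.9 166.5] size [252.6 171.9] ang 3.33 z 0.02043078340424398
scene rack 3864 c [ 506.9 -356.5] size [230.  100.2] ang 6.68 z 0.05872249260583379
scene mat 4443 c [555.9 -36.7] size [195.7 202.3] ang 76.07 z 0.0046218705105742774
scene brass 205 c [ 570.5 -267.5] size [18.7 55.7] ang 7.33 z 0.03610074956921716
scene knob 118 [0.5066 0.1283 0.2411] [0.5117 0.1392 0.2584]
scene ear 33 [0.4729 0.2098 0.0982] 0.11103382542459028
scene ear 63 [0.5203 0.2134 0.1013] 0.11515555029801416
scene ear 53 [0.4772 0.111  0.1022] 0.11462443468819283
scene ear 60 [0.5263 0.1132 0.1015] 0.11428685869706134
scene brass_bar 0.72 [181.3, 329.0, 24.4, 14.0]
scene brassmask 236 c [ 565.  -261.4] size [42.2 60.9] ang 47.67 z 0.035267266273631526
scene bend_fixture 0.68 [305.9, 183.0, 107.2, 136.8]
top plate 4563 c [552.7 165. ] size [249.8 169.8] ang 3.2 z 0.020785807853946903
top rack 3499 c [ 506.4 -359.1] size [226.3 103.3] ang 6.79 z 0.05911283172720272
top mat 4721 c [553.5 -47.5] size [173.2 193.3] ang 75.96 z 0.005070599488580463
top brass 161 c [ 578.4 -270.7] size [44.2 63.4] ang 13.69 z 0.037156494660944395
top knob 81 [0.4964 0.128  0.2516] [0.5066 0.137  0.2603]
top ear 21 [0.518  0.1131 0.1129] 0.11666053032081547
top ear 35 [0.5138 0.2124 0.1115] 0.11676190680802279
top ear 32 [0.4702 0.1103 0.1115] 0.1166643509466514
top ear 37 [0.4645 0.2093 0.1099] 0.11975247641954656
top brass_bar 0.54 [425.4, 228.3, 27.1, 8.7]
top brassmask 175 c [ 568.5 -274. ] size [17.  65.5] ang 5.86 z 0.03696596252931661
top bend_fixture 0.58 [227.9, 214.4, 90.0, 112.6]
```

```bash
python3 - <<'E'
from h import *
from scipy.spatial.transform import Rotation as R
o=robot.get_obs();print(o["t"],o["eef_pos"],o["finger_gap"]);r=R.from_rotvec(o["ee_rot"]).as_matrix();print(r.round(3), np.degrees(np.arctan2(r[1,1],r[0,1])))
im=robot.get_image("wrist");print(im["T"].round(3))
E
```

```text
2.1 [ 0.15150588 -0.60634469  0.19215345] 0.9971574993100062
[[ 0.97   0.242 -0.   ]
 [ 0.242 -0.97  -0.   ]
 [-0.     0.    -1.   ]] -75.97269938572087
[[ 0.242 -0.925 -0.294  0.227]
 [-0.97  -0.23  -0.073 -0.587]
 [ 0.     0.303 -0.953  0.374]
 [ 0.     0.     0.     1.   ]]
```

```bash
python3 -m inch '[[[0,0,0,0.05,0.1,0.17,1],[0,0,0,0.344,0.74,0.17,1],[0,0,0,0.344,0.74,0.17,1],[0,0,0,0.344,0.74,0.17,1],[0,0,0,0.344,0.74,0.17,1],[0,0,0,0.344,0.74,0.17,1],[0,0,0,0.344,0.74,0.17,1],[0,0,0,0.344,0.74,0.17,1],[0,0,0,0.344,0.74,0.17,1],[0,0,0,0.344,0.74,0.17,1],[0,0,0,0.344,0.74,0.17,1],[0,0,0,0.344,0.74,0.17,1],[0,0,0,0.344,0.74,0.17,1],[0,0,0,0.344,0.74,0.17,1],[0,0,0,0.344,0.74,0.17,1],[0,0,0,0.344,0.74,0.17,1],[0,0,0,0.344,0.74,0.17,1],[0,0,0,0.344,0.74,0.17,1]]]'
cat > w.py <<'E'
import sys
from h import *
np.set_printoptions(precision=4,suppress=True)
im=robot.get_image("wrist");cv2.imwrite(f"pics/{sys.argv[1]}.png",im["pixels"])
o=robot.get_obs();print(o["t"],o["eef_pos"],o["joint_pos"])
for l in sys.argv[2:]:
    s=robot.spot_point(l,im)
    if s: p=s[0]["position"];print(l,round(s[0]["conf"],2),np.round(p,1),px2w(im,*p))
W=cloud(im);hsv=cv2.cvtColor(im["pixels"],cv2.COLOR_BGR2HSV)
m=(hsv[...,1]>150)&((hsv[...,0]<8)|(hsv[...,0]>172))&(W[...,2]>.2)
P=W[m];print("knob",len(P),np.nanmean(P,0) if len(P) else 0)
t=P[P[:,2]>.253]
if len(t): print("top",len(t),np.nanmean(t,0),cv2.minEnclosingCircle((t[:,:2]*1000).astype(np.float32)))
E
python3 w.py w1 gauge_knob gauge_pivot
```

```text
t: 4.4
eef_pos: [0.4952, 0.1327, 0.3622]
ee_rot: [3.118, 0.381, 0.0]
ft_force: [0.5, -1.4, -0.3]
finger_gap: 0.995
grasp_force: 0.0
4.45 [0.4953 0.1328 0.3623] [ 0.2388  0.0927  1.6744 -0.0001  1.3742  1.5661]
gauge_knob 0.57 [327.9 207.1] [0.5066 0.1314 0.2565]
gauge_pivot 0.82 [317.7   6.8] [0.6309 0.1693 0.2209]
knob 737 [0.5027 0.1315 0.253 ]
top 581 [0.5011 0.1311 0.2564] ((500.94671630859375, 130.79893493652344), 9.601261138916016)
```

```bash
python3 -m inch '[[[0,0,0,0.006,-0.0015,0,1],[0,0,0,0.006,-0.0015,-0.06,1],[0,0,0,0.006,-0.0015,-0.1,1],[0,0,0,0.006,-0.0015,-0.134,1],[0,0,0,0.006,-0.0015,-0.134,1],[0,0,0,0.006,-0.0015,-0.134,-1],[0,0,0,0.006,-0.0015,-0.134,-1],[0,0,0,0.006,-0.0015,-0.134,-1],[0,0,0,0.006,-0.0015,-0.134,-1],[0,0,0,0.006,-0.0015,-0.134,-1],[0,0,0,0.006,-0.0015,-0.134,-1],[0,0,0,0.006,-0.0015,-0.134,-1],[0,0,0,0.006,-0.0015,-0.134,-1]]]' 30
python3 - <<'E'
import numpy as np
p=np.array([.635,.1703])
for a in range(-13,72,6):
    d=np.radians(183.25-a); print(a,(p+.14*np.array([np.cos(d),np.sin(d)])-[.501,.131]).round(4))
E
```

```text
t: 6.18
eef_pos: [0.5015, 0.1322, 0.2281]
ee_rot: [-3.118, -0.384, 0.0]
ft_force: [-0.4, 0.0, 0.0]
finger_gap: -0.006
grasp_force: 0.0
-13 [-0.0004  0.0001]
-7 [-0.0038  0.0144]
-1 [-0.0056  0.0289]
5 [-0.0059  0.0436]
11 [-0.0047  0.0582]
17 [-0.002   0.0726]
23 [0.0022 0.0866]
29 [0.0079 0.1001]
35 [0.015 0.113]
41 [0.0233 0.125 ]
47 [0.0329 0.1361]
53 [0.0435 0.1462]
59 [0.0552 0.155 ]
65 [0.0677 0.1626]
71 [0.081  0.1689]
```

```bash
python3 w.py w2 gauge_knob gauge_pivot
```

```text
6.225 [0.5015 0.1322 0.2281] [0.2347 0.2232 1.8292 0.0001 1.0894 1.5607]
gauge_knob 0.65 [325.8 294.8] [0.5082 0.1324 0.256 ]
knob 1538 [0.5078 0.1324 0.2443]
top 506 [0.507  0.1313 0.2558] ((502.6509094238281, 131.12452697753906), 9.02197551727295)
```

View pics/w2.png

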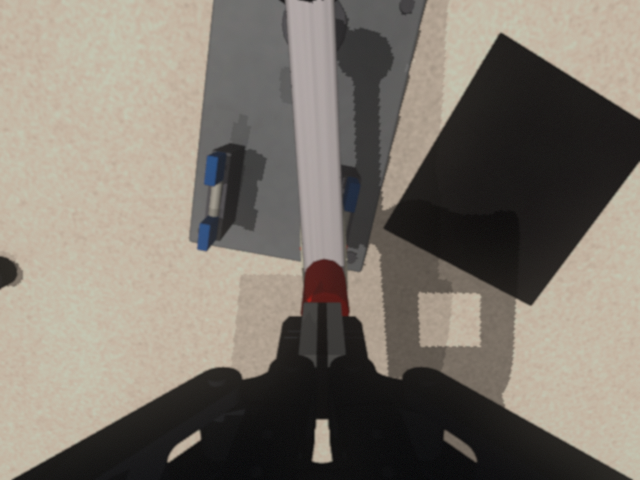

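```bash
python3 - <<'E'
from h import *
im=robot.get_image("wrist");K=im["mtx"];T=np.linalg.inv(im["T"])
W=cloud(im)
for p in [(.5015,.1322,.2281),(.5015,.1322,.247),(.501,.131,.256),(.501,.131,.216)]:
    c=K@(T@np.r_[p,1])[:3];print(p,c[:2]/c[2])
for v in range(240,400,8): print(v,W[v,325].round(4),W[v,310].round(4),im["pixels"][v,325])
E
```

```text
(0.5015, 0.1322, 0.2281) [322.15557025 282.13499157]
(0.5015, 0.1322, 0.247) [322.20208758 299.96031849]
(0.501, 0.131, 0.256) [324.84989237 311.53231555]
(0.501, 0.131, 0.216) [324.27431442 273.82001001]
240 [0.5178 0.1349 0.2159] [0.5162 0.1418 0.2164] [157 159 168]
248 [0.5142 0.134  0.2168] [0.5124 0.1409 0.2165] [157 158 168]
256 [0.5102 0.133  0.2166] [0.5089 0.14   0.2177] [155 157 166]
264 [0.5095 0.1329 0.2256] [0.5047 0.139  0.217 ] [29 31 78]
272 [0.51   0.1331 0.2369] [0.5057 0.1389 0.2299] [28 30 78]
280 [0.5095 0.133  0.2446] [0.506  0.1387 0.2397] [29 32 79]
288 [0.5094 0.133  0.2526] [0.5063 0.1385 0.2488] [27 31 77]
296 [0.5072 0.1325 0.2551] [0.5055 0.1382 0.2546] [25 29 88]
304 [0.5126 0.134  0.2739] [0.511  0.139  0.2732] [32 33 36]
312 [0.5126 0.134  0.28  ] [0.5107 0.1388 0.2785] [28 30 33]
320 [0.5121 0.134  0.2847] [nan nan nan] [26 27 30]
328 [0.5125 0.1341 0.2907] [0.5112 0.1386 0.2904] [25 25 30]
336 [0.5125 0.1341 0.2956] [0.5112 0.1385 0.2952] [23 24 26]
344 [0.5119 0.134  0.2991] [0.5109 0.1383 0.2991] [20 22 25]
352 [0.5121 0.1341 0.3037] [0.5113 0.1383 0.3041] [21 23 25]
360 [0.5108 0.1338 0.3057] [0.5121 0.1383 0.3092] [22 22 23]
368 [0.5081 0.1331 0.3054] [0.5125 0.1383 0.3136] [22 23 25]
376 [0.5049 0.1323 0.3045] [0.5121 0.1381 0.3165] [21 21 23]
384 [0.5032 0.1319 0.3057] [0.5124 0.1381 0.3202] [20 20 21]
392 [0.4999 0.131  0.3049] [0.5116 0.1379 0.3221] [18 17 18]
```

The picture shows the shut fingertips at about (322,305), above and hiding the knob top at (325,290). Depth puts the visible tips about 42 mm above the reported TCP. I'll open, which straddles the knob safely, descend, and check.

```bash
python3 -m inch '[[[0,0,0,0,0,0,1],[0,0,0,0,0,0,1],[0,0,0,0,0,0,1],[0,0,0,0,0,0,1],[0,0,0,0,0,0,1],[0,0,0,0,0,-0.015,1],[0,0,0,0,0,-0.03,1],[0,0,0,0,0,-0.03,1],[0,0,0,0,0,-0.03,1]]]' 30
python3 w.py w3 gauge_knob
```

```text
t: 7.5
eef_pos: [0.5015, 0.1321, 0.1979]
ee_rot: [3.118, 0.384, -0.001]
ft_force: [-0.4, 0.4, 0.4]
finger_gap: 1.003
grasp_force: 0.0
7.55 [0.5017 0.1322 0.1982] [0.2347 0.2598 1.8575 0.     1.0242 1.5607]
gauge_knob 0.75 [326.  329.4] [0.5091 0.1329 0.2549]
knob 3896 [0.5046 0.1316 0.2491]
top 2312 [0.5018 0.1312 0.2563] ((500.9397277832031, 130.88555908203125), 9.656026840209961)
```

View pics/w3.png

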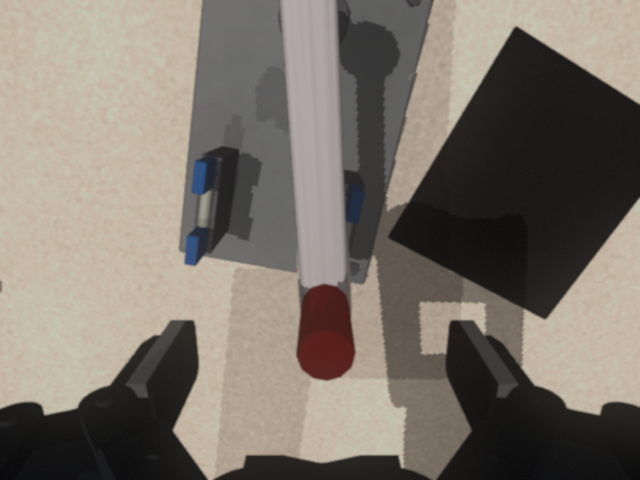

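The knob, at (326,335), sits centred between the open fingers, whose tips are at (185,322) and (460,322). I'll measure the tip height.

```bash
python3 - <<'E'
from h import *
im=robot.get_image("wrist");W=cloud(im)
for u in (180,190,455,465):
  for v in (324,330,345,370,390): print(u,v,W[v,u].round(4),end=" ")
  print()
E
```

```text
180 324 [0.5013 0.1791 0.2578] 180 330 [0.5012 0.178  0.2611] 180 345 [0.5    0.1759 0.2671] 180 370 [0.4928 0.1743 0.2691] 180 390 [0.4872 0.1729 0.2709] 
190 324 [0.5009 0.1763 0.2559] 190 330 [0.4994 0.1758 0.2571] 190 345 [0.4946 0.1748 0.258 ] 190 370 [0.4873 0.1728 0.2608] 190 390 [0.4811 0.1714 0.2624] 
455 324 [0.5231 0.0943 0.2592] 455 330 [0.521  0.0935 0.259 ] 455 345 [0.516  0.0919 0.2593] 455 370 [0.5095 0.0908 0.2632] 455 390 [0.5033 0.0891 0.2647] 
465 324 [0.5231 0.0904 0.2575] 465 330 [0.5232 0.092  0.2622] 465 345 [0.521  0.0931 0.2678] 465 370 [0.514  0.0913 0.2698] 465 390 [0.509  0.0904 0.2726]
```

```bash
python3 -m inch '[[[0,0,0,0,0,-0.011,1],[0,0,0,0,0,-0.022,1],[0,0,0,0,0,-0.022,1],[0,0,0,0,0,-0.022,-1],[0,0,0,0,0,-0.022,-1],[0,0,0,0,0,-0.022,-1],[0,0,0,0,0,-0.022,-1],[0,0,0,0,0,-0.022,-1],[0,0,0,0,0,-0.022,-1],[0,0,0,0,0,-0.022,-1]]]' 30
```

```text
t: 8.9
eef_pos: [0.5017, 0.1322, 0.1764]
ee_rot: [-3.118, -0.384, -0.001]
ft_force: [-1.0, -0.4, 5.3]
finger_gap: 0.224
grasp_force: 29.6
```

```bash
python3 -m inch '[[[0,0,0,-0.0034,0.0143,0,-1],[0,0,0,-0.0052,0.0288,0,-1],[0,0,0,-0.0055,0.0435,0,-1],[0,0,0,-0.0043,0.0581,0,-1],[0,0,0,-0.0016,0.0725,0,-1],[0,0,0,0.0026,0.0865,0,-1],[0,0,0,0.0083,0.1,0,-1],[0,0,0,0.0154,0.1129,0,-1],[0,0,0,0.0237,0.1249,0,-1],[0,0,0,0.0333,0.136,0,-1],[0,0,0,0.0439,0.1461,0,-1],[0,0,0,0.0556,0.1549,0,-1],[0,0,0,0.0681,0.1625,0,-1],[0,0,0,0.0681,0.1625,0,-1],[0,0,0,0.0681,0.1625,0,-1]]]' 25
```

```text
t: 10.78
eef_pos: [0.5707, 0.2955, 0.177]
ee_rot: [-3.117, -0.384, -0.004]
ft_force: [0.5, -0.7, 7.2]
finger_gap: 0.226
grasp_force: 33.3
```

```bash
python3 -m inch '[[[0,0,0,0,0,0,1],[0,0,0,0,0,0,1],[0,0,0,0,0,0,1],[0,0,0,0,0,0,1],[0,0,0,0,0,0.06,1],[0,0,0,0,0,0.12,1],[0,0,82.75,-0.005,-0.535,0.12,1],[0,0,82.75,-0.005,-0.535,0.12,1],[0,0,82.75,-0.005,-0.535,0.12,1],[0,0,82.75,-0.005,-0.535,0.12,1],[0,0,82.75,-0.005,-0.535,0.12,1],[0,0,82.75,-0.005,-0.535,0.12,1],[0,0,82.75,-0.005,-0.535,0.12,1],[0,0,82.75,-0.005,-0.535,0.12,1],[0,0,82.75,-0.005,-0.535,0.12,1],[0,0,82.75,-0.005,-0.535,0.06,1],[0,0,82.75,-0.005,-0.535,0.02,1],[0,0,82.75,-0.005,-0.535,0.02,1]]]'
cat > b.py <<'E'
import sys
from h import *
from scipy.spatial.transform import Rotation as R
np.set_printoptions(precision=4,suppress=True)
im=robot.get_image("wrist");cv2.imwrite(f"pics/{sys.argv[1]}.png",im["pixels"])
o=robot.get_obs();r=R.from_rotvec(o["ee_rot"]).as_matrix();print(o["t"],o["eef_pos"],"yaw",np.degrees(np.arctan2(r[1,1],r[0,1])))
W=cloud(im);hsv=cv2.cvtColor(im["pixels"],cv2.COLOR_BGR2HSV);z0,z1=map(float,sys.argv[2:4])
m=(hsv[...,1]>100)&(hsv[...,0]>12)&(hsv[...,0]<35)&(W[...,2]>z0)&(W[...,2]<z1)
k,lab,st,c=cv2.connectedComponentsWithStats(cv2.morphologyEx(m.astype(np.uint8),cv2.MORPH_CLOSE,np.ones((7,7))))
for i in np.argsort(-st[1:,4])[:2]+1:
    P=W[(lab==i)&m];q=cv2.minAreaRect((P[:,:2]*1000).astype(np.float32));print(len(P),st[i],q,"z",np.median(P[:,2]));print(cv2.boxPoints(q).round(1).tolist())
E
python3 b.py w4 .022 .045
```

```text
t: 13.02
eef_pos: [0.5621, -0.2396, 0.1929]
ee_rot: [-2.082, -2.343, 0.003]
ft_force: [0.7, -0.2, 0.8]
finger_gap: 1.001
grasp_force: 0.0
13.075 [ 0.564  -0.2401  0.1956] yaw 6.77023727065582
1512 [ 313  205   36   79 1579] ((568.4802856445312, -275.12939453125), (29.209962844848633, 71.05355834960938), 15.930890083312988) z 0.03650187219253326
[[544.7000122070312, -245.0], [564.2000122070312, -313.29998779296875], [592.2999877929688, -305.29998779296875], [572.7999877929688, -237.0]]
393 [484 253  60  55 956] ((727.2379150390625, -281.6967468261719), (53.116546630859375, 28.720735549926758), 56.0075569152832) z 0.03292758329465029
[[700.5, -295.70001220703125], [724.2999877929688, -311.70001220703125], [754.0, -267.70001220703125], [730.2000122070312, -251.60000610351562]]
```

View pics/w4.png

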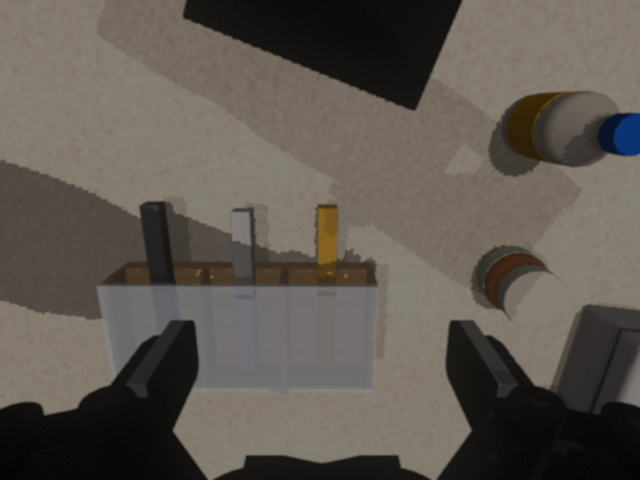

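The brass end runs from the bar tip at (328,206) to the rack face at about (328,262), vertical in the image, so the tool yaw matches. The powder jar at (520,290) is to its right and the aluminium bar at (243,210) to its left.

```bash
python3 - <<'E'
from h import *
im=robot.get_image("wrist");hsv=cv2.cvtColor(im["pixels"],cv2.COLOR_BGR2HSV)
m=(hsv[...,1]>100)&(hsv[...,0]>12)&(hsv[...,0]<35)
for v in range(204,266,6):
    u=np.where(m[v,300:350])[0]+300
    if len(u): print(v,u.min(),u.max(),px2w(im,u.mean(),v,.036).round(4),px2w(im,u.mean(),v).round(4))
for v in (270,300): print(px2w(im,328,v))
E
```

```text
204 316 333 [ 0.5658 -0.2388  0.036 ] [ 0.566  -0.2402  0.0299]
210 315 334 [ 0.5664 -0.2438  0.036 ] [ 0.5664 -0.2436  0.0368]
216 315 333 [ 0.5666 -0.2488  0.036 ] [ 0.5666 -0.2486  0.0368]
222 315 333 [ 0.5672 -0.2539  0.036 ] [ 0.5672 -0.2537  0.0365]
228 315 333 [ 0.5678 -0.259   0.036 ] [ 0.5678 -0.2587  0.0369]
234 315 333 [ 0.5684 -0.2641  0.036 ] [ 0.5684 -0.264   0.0365]
240 315 333 [ 0.569  -0.2693  0.036 ] [ 0.569  -0.2691  0.0368]
246 315 333 [ 0.5697 -0.2745  0.036 ] [ 0.5696 -0.2743  0.0366]
252 315 333 [ 0.5703 -0.2798  0.036 ] [ 0.5703 -0.2796  0.0367]
258 314 333 [ 0.5705 -0.2852  0.036 ] [ 0.5705 -0.285   0.0366]
264 300 349 [ 0.572  -0.2905  0.036 ] [ 0.572  -0.2902  0.0368]
[ 0.5755904  -0.29543929  0.03624971]
[ 0.57744135 -0.31279594  0.05858105]
```

```bash
python3 -m inch '[[[0,0,0,0.0025,-0.023,0,0],[0,0,0,0.0025,-0.023,-0.05,0],[0,0,0,0.0025,-0.023,-0.1,0],[0,0,0,0.0025,-0.023,-0.15,0],[0,0,0,0.0025,-0.023,-0.15,0],[0,0,0,0.0025,-0.023,-0.15,0]]]'
python3 - <<'E'
from h import *
im=robot.get_image("wrist");hsv=cv2.cvtColor(im["pixels"],cv2.COLOR_BGR2HSV);cv2.imwrite("pics/w5.png",im["pixels"])
m=(hsv[...,1]>100)&(hsv[...,0]>12)&(hsv[...,0]<35)
W=cloud(im);o=robot.get_obs();print(o["eef_pos"],o["finger_gap"])
for v in range(180,460,12):
    u=np.where(m[v,270:370])[0]+270
    if len(u): print(v,u.min(),u.max(),px2w(im,u.mean(),v,.036).round(4))
ok=(W[...,2]>.05)&(W[...,2]<.12)&(im["pixels"].max(2)<60)&(np.hypot(W[...,0]-.568,W[...,1]+.263)<.07)
P=W[ok];print(len(P),np.percentile(P[:,2],[0,1,5,20]) if len(P) else 0)
E
```

```text
t: 13.88
eef_pos: [0.5691, -0.2648, 0.0486]
ee_rot: [2.084, 2.346, 0.001]
ft_force: [0.5, 0.3, 0.6]
finger_gap: 0.501
grasp_force: 0.0
[ 0.5693876  -0.26478599  0.04917259] 0.5031253273425293
216 307 319 [ 0.5617 -0.2372  0.036 ]
228 305 337 [ 0.5661 -0.2426  0.036 ]
240 304 337 [ 0.5666 -0.2485  0.036 ]
252 305 337 [ 0.5675 -0.2545  0.036 ]
264 304 337 [ 0.568  -0.2606  0.036 ]
276 304 336 [ 0.5685 -0.2669  0.036 ]
288 305 337 [ 0.5697 -0.2731  0.036 ]
300 305 336 [ 0.5702 -0.2796  0.036 ]
312 270 369 [ 0.5705 -0.2863  0.036 ]
324 270 369 [ 0.5713 -0.293   0.036 ]
336 270 369 [ 0.5721 -0.2998  0.036 ]
348 270 369 [ 0.5729 -0.3068  0.036 ]
4449 [0.05333488 0.09129237 0.09481474 0.10066156]
```

View pics/w5.png

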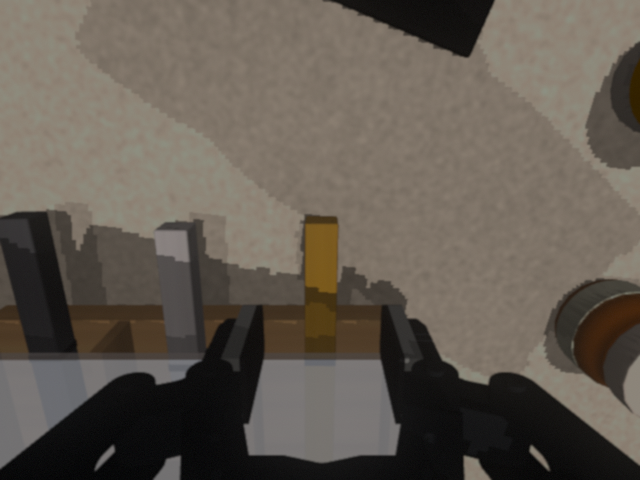

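The bar, at (321,270), is midway between the half-open fingers at (255,310) and (390,310), and the aluminium bar at (180,290) is clear. I'll descend and grip.

```bash
python3 -m inch '[[[0,0,0,-0.001,0.001,-0.04,0],[0,0,0,-0.001,0.001,-0.071,0],[0,0,0,-0.001,0.001,-0.071,0],[0,0,0,-0.001,0.001,-0.071,0],[0,0,0,-0.001,0.001,-0.071,-1],[0,0,0,-0.001,0.001,-0.071,-1],[0,0,0,-0.001,0.001,-0.071,-1],[0,0,0,-0.001,0.001,-0.071,-1],[0,0,0,-0.001,0.001,-0.071,-1],[0,0,0,-0.001,0.001,-0.071,-1]]]' 80
```

```text
t: 15.18
eef_pos: [0.5674, -0.2629, -0.0232]
ee_rot: [2.084, 2.347, 0.001]
ft_force: [-0.3, 0.9, 6.9]
finger_gap: 0.165
grasp_force: 79.8
```

```bash
python3 -m inch '[[[0,0,0,-0.0012,0.01,0,-1],[0,0,0,-0.0028,0.025,0,-1],[0,0,0,-0.0046,0.04,0,-1],[0,0,0,-0.0063,0.055,0,-1],[0,0,0,-0.008,0.07,0,-1],[0,0,0,-0.0097,0.085,0,-1],[0,0,0,-0.0114,0.1,0,-1],[0,0,0,-0.0137,0.12,0,-1],[0,0,0,-0.0137,0.12,0.015,-1],[0,0,0,-0.0137,0.12,0.03,-1],[0,0,-1,-0.014,0.15,0.03,-1],[0,0,-2,-0.015,0.19,0.03,-1],[0,0,-3.5,-0.016,0.23,0.03,-1],[0,0,-3.5,-0.016,0.271,0.03,-1],[0,0,-3.5,-0.016,0.271,0.03,-1],[0,0,-3.5,-0.016,0.271,0.03,-1]]]' 100
python3 b.py w6 .01 .085
```

```text
t: 17.18
eef_pos: [0.5507, 0.0081, 0.0059]
ee_rot: [2.156, 2.283, 0.001]
ft_force: [-0.3, -0.1, -3.3]
finger_gap: 0.162
grasp_force: 100.4
17.225 [0.5506 0.0078 0.0057] yaw 3.233508897305643
8834 [ 295  273   55  190 8980] ((551.7279052734375, -3.0506858825683594), (18.08016014099121, 69.51029205322266), 4.568523406982422) z 0.06500079447168887
[[539.9000244140625, 30.899999618530273], [545.5, -38.400001525878906], [563.5, -37.0], [558.0, 32.29999923706055]]
```

View pics/w6.png

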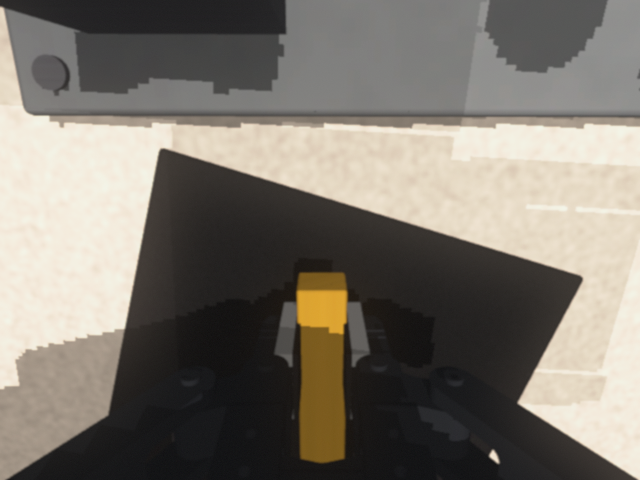

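The bar is held by its end at (322,300) over the mat, with its tip at row 273, level with the tool axis. I'll lower it gently.

```bash
python3 -m inch '[[[0,0,0,0,0,-0.015,-1],[0,0,0,0,0,-0.03,-1],[0,0,0,0,0,-0.038,-1],[0,0,0,0,0,-0.041,-1],[0,0,0,0,0,-0.041,-1]]]'
python3 - <<'E'
from h import *
im=robot.get_image("wrist");W=cloud(im)
for v in range(280,470,20): print(v,W[v,322].round(4))
E
```

```text
t: 17.85
eef_pos: [0.5491, 0.0082, -0.0347]
ee_rot: [-2.156, -2.283, 0.003]
ft_force: [-8.6, -1.8, 22.1]
finger_gap: 0.159
grasp_force: 115.2
280 [0.548  0.0305 0.0155]
300 [0.5481 0.0277 0.025 ]
320 [0.5485 0.0205 0.0245]
340 [0.549  0.0129 0.0239]
360 [0.5494 0.0059 0.0246]
380 [ 0.5498 -0.0014  0.0252]
400 [ 0.5502 -0.0095  0.0249]
420 [ 0.5507 -0.0184  0.0241]
440 [ 0.5512 -0.026   0.0251]
460 [ 0.5517 -0.0362  0.0237]
```

```bash
python3 -m inch '[[[0,0,0,0,0,0.001,-1],[0,0,0,0,0,0.001,-1],[0,0,0,0,0,0.001,0],[0,0,0,0,0,0.001,0],[0,0,0,0,0,0.001,0],[0,0,0,0,0,0.001,0],[0,0,0,0,0,0.04,0],[0,0,0,0,0,0.1,0],[0,0,0,0,-0.053,0.1,0],[0,0,0,0,-0.053,0.1,0],[0,0,0,0,-0.053,0.1,0]]]'
python3 b.py w7 .008 .035
```

```text
t: 19.27
eef_pos: [0.5497, -0.0443, 0.0638]
ee_rot: [-2.158, -2.282, 0.0]
ft_force: [0.1, 0.3, 0.6]
finger_gap: 0.498
grasp_force: 0.0
19.325 [ 0.5496 -0.0439  0.0636] yaw 3.2704340793686617
7351 [ 311  110   32  258 7472] ((552.4148559570312, -43.956932067871094), (16.04252815246582, 150.2219696044922), 3.3961079120635986) z 0.020561607255831393
[[540.0, 30.5], [548.9000244140625, -119.4000015258789], [564.9000244140625, -118.5], [556.0, 31.5]]
881 [565 398  66  24 901] ((724.5808715820312, -134.87728881835938), (33.33315658569336, 7.160558700561523), 2.7754087448120117) z 0.026725587117762045
[[707.7999877929688, -132.10000610351562], [708.0999755859375, -139.3000030517578], [741.4000244140625, -137.60000610351562], [741.0999755859375, -130.5]]
```

View pics/w7.png

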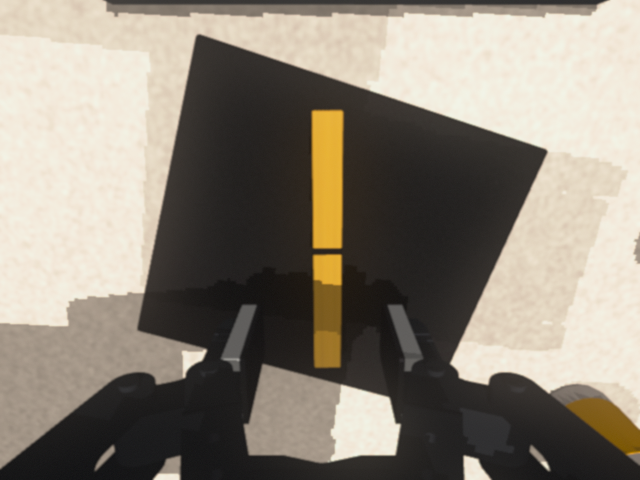

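The bar lies flat on the mat, its middle line at (328,251), close to the mat's centre. I'll take it by the middle.

```bash
python3 -m inch '[[[0,0,0,0.0027,0,-0.05,0],[0,0,0,0.0027,0,-0.085,0],[0,0,0,0.0027,0,-0.095,0],[0,0,0,0.0027,0,-0.095,0],[0,0,0,0.0027,0,-0.095,-1],[0,0,0,0.0027,0,-0.095,-1],[0,0,0,0.0027,0,-0.095,-1],[0,0,0,0.0027,0,-0.095,-1],[0,0,0,0.0027,0,-0.095,-1],[0,0,0,0.0027,0,-0.095,-1]]]' 60
```

```text
t: 20.58
eef_pos: [0.5539, -0.0443, -0.0294]
ee_rot: [2.156, 2.283, 0.002]
ft_force: [-1.7, 1.3, 7.1]
finger_gap: 0.162
grasp_force: 60.2
```

```bash
python3 -m inch '[[[0,0,0,0,0,0.03,-1],[0,0,0,0,0,0.09,-1],[0,0,0,0,0,0.15,-1],[0,0,0,-0.02,0.05,0.2,-1],[0,0,0,-0.04,0.1,0.2,-1],[0,0,0,-0.04,0.1,0.2,-1],[0,0,0,-0.04,0.1,0.2,-1]]]'
cat > e.py <<'E'
from h import *
np.set_printoptions(precision=4,suppress=True)
print(robot.get_obs()["eef_pos"])
for n in("scene","top","wrist"):
    im=robot.get_image(n);cv2.imwrite(f"pics/e_{n}.png",im["pixels"])
    W=cloud(im);hsv=cv2.cvtColor(im["pixels"],cv2.COLOR_BGR2HSV)
    m=(np.hypot(W[...,0]-.493,W[...,1]-.162)<.11)&(hsv[...,0]>95)&(hsv[...,0]<130)&(hsv[...,1]>100)&(W[...,2]>.105)&(W[...,2]<.118)
    k,lab,st,c=cv2.connectedComponentsWithStats(m.astype(np.uint8))
    for i in range(1,k):
        if st[i,4]>4: P=W[lab==i];print(n,"ear",st[i,4],P.mean(0),np.ptp(P,axis=0),cv2.minAreaRect((P[:,:2]*1000).astype(np.float32)))
    for l in("roller_mid","gauge_knob","brass_bar_mid"):
        s=robot.spot_point(l,im)
        if s: print(n,l,s[0]["conf"],s[0]["position"],px2w(im,*s[0]["position"],.09) if l[0]=="r" else px2w(im,*s[0]["position"]))
E
python3 e.py
```

```text
t: 21.45
eef_pos: [0.5126, 0.0557, 0.1693]
ee_rot: [2.155, 2.285, 0.0]
ft_force: [-0.3, -0.8, -3.8]
finger_gap: 0.17
grasp_force: 59.4
[0.5126 0.0557 0.1693]
scene ear 21 [0.471  0.2113 0.1104] [0.0177 0.008  0.011 ] ((470.2401428222656, 211.6298828125), (7.874579906463623, 17.668540954589844), 88.1572494506836)
scene ear 25 [0.5206 0.2135 0.1104] [0.0209 0.0077 0.0098] ((519.3306274414062, 213.98291015625), (7.227309226989746, 20.78291130065918), 86.59431457519531)
scene ear 24 [0.4765 0.1113 0.1104] [0.0187 0.0084 0.0096] ((475.9975891113281, 111.81974029541016), (18.415693283081055, 8.039783477783203), 5.812033176422119)
scene ear 28 [0.525  0.1139 0.1102] [0.0188 0.0073 0.0083] ((524.5437622070312, 114.06059265136719), (18.80417251586914, 6.841615676879883), 3.283202648162842)
scene roller_mid 0.86 [344.2, 234.2] [0.4816 0.1641 0.09  ]
scene gauge_knob 0.71 [414.9, 186.8] [0.577  0.2911 0.25  ]
scene brass_bar_mid 0.76 [308.3, 212.5] [0.5138 0.0482 0.2217]
top ear 30 [0.5139 0.2131 0.1126] [0.0196 0.0081 0.0071] ((514.524658203125, 213.2229461669922), (19.653919219970703, 7.345326900482178), 4.72205114364624)
top ear 32 [0.4652 0.2099 0.1131] [0.0196 0.0089 0.0092] ((465.7602233886719, 210.06399536132812), (19.989940643310547, 7.922388076782227), 4.79585075378418)
top roller_mid 0.76 [271.8, 287.6] [0.4966 0.164  0.09  ]
top gauge_knob 0.83 [200.1, 258.4] [0.5607 0.2866 0.255 ]
wrist ear 577 [0.4729 0.1131 0.1125] [0.0207 0.0084 0.009 ] ((472.61444091796875, 113.01927185058594), (20.637340545654297, 7.612400531768799), 3.1037347316741943)
wrist ear 199 [0.5277 0.1161 0.1125] [0.0075 0.0076 0.0037] ((527.761474609375, 116.02410888671875), (7.274158000946045, 7.513294219970703), 2.819951295852661)
wrist roller_mid 0.98 [298.5, 46.3] [0.4938 0.163  0.09  ]
wrist gauge_knob 0.37 [322.0, 312.9] [0.5123 0.0651 0.2188]
wrist brass_bar_mid 0.91 [320.9, 329.4] [0.5123 0.059  0.2191]
```

View pics/e_wrist.png

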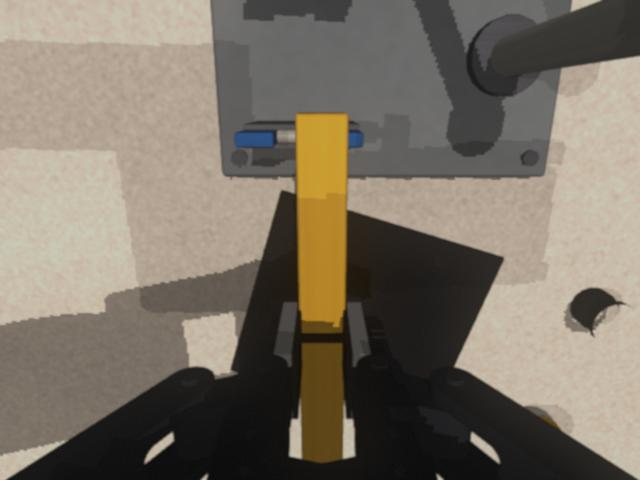

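The held bar runs up the image, with its far end at (322,113) and its middle line at (322,338). The near fork's ears are at (255,139) and (355,139).

```bash
python3 - <<'E'
from h import *
im=robot.get_image("wrist");W=cloud(im);print(robot.get_obs()["eef_pos"])
hsv=cv2.cvtColor(im["pixels"],cv2.COLOR_BGR2HSV)
m=(hsv[...,1]>100)&(hsv[...,0]>12)&(hsv[...,0]<35)&(W[...,2]>.15)
for v in (112,114,116,120,150,200,250,300,325,330,334,338,342,346,360,420,450):
    u=np.where(m[v,280:365])[0]+280; uu=u.mean() if len(u) else 322
    print(v,len(u),W[v,int(uu)].round(4),px2w(im,uu,v,.219).round(4))
E
```

```text
[0.51280726 0.05556587 0.16905713]
112 0 [0.5086 0.1309 0.2049] [0.5086 0.1312 0.219 ]
114 52 [0.5083 0.1306 0.2187] [0.5085 0.1306 0.219 ]
116 53 [0.5083 0.13   0.2193] [0.5083 0.13   0.219 ]
120 53 [0.5084 0.1289 0.2188] [0.5084 0.1289 0.219 ]
150 52 [0.5089 0.1201 0.2185] [0.509  0.1202 0.219 ]
200 50 [0.5098 0.1046 0.2181] [0.5099 0.1048 0.219 ]
250 49 [0.5107 0.0881 0.2185] [0.5107 0.0882 0.219 ]
300 47 [0.5117 0.0705 0.2192] [0.5117 0.0704 0.219 ]
325 49 [0.5129 0.0603 0.2178] [0.5129 0.061  0.219 ]
330 48 [0.5123 0.0586 0.2183] [0.5125 0.059  0.219 ]
334 49 [0.5127 0.0573 0.2187] [0.5131 0.0575 0.219 ]
338 50 [0.5129 0.0553 0.2179] [0.513  0.0559 0.219 ]
342 50 [0.5126 0.0543 0.219 ] [0.5127 0.0543 0.219 ]
346 46 [0.5126 0.0532 0.2199] [0.5128 0.0527 0.219 ]
360 46 [0.513  0.0466 0.2182] [0.5132 0.0471 0.219 ]
420 40 [0.5144 0.0214 0.219 ] [0.5146 0.0214 0.219 ]
450 40 [0.5151 0.0079 0.2194] [0.5154 0.0075 0.219 ]
```

```bash
python3 -m inch '[[[0,0,0,-0.0186,0.05,0,-1],[0,0,0,-0.0186,0.1075,0,-1],[0,0,0,-0.0186,0.1075,0,-1],[0,0,0,-0.0186,0.1075,-0.04,-1],[0,0,0,-0.0186,0.1075,-0.07,-1],[0,0,0,-0.0186,0.1075,-0.07,-1],[0,0,0,-0.0186,0.1075,-0.07,-1]]]'
cat > f.py <<'E'
from h import *
np.set_printoptions(precision=4,suppress=True)
print(robot.get_obs()["eef_pos"],robot.get_obs()["ft_force"])
im=robot.get_image("wrist");W=cloud(im);hsv=cv2.cvtColor(im["pixels"],cv2.COLOR_BGR2HSV);cv2.imwrite("pics/f.png",im["pixels"])
m=(hsv[...,0]>95)&(hsv[...,0]<130)&(hsv[...,1]>100)&(W[...,2]>.105)&(W[...,2]<.118)
k,lab,st,c=cv2.connectedComponentsWithStats(m.astype(np.uint8))
for i in range(1,k):
    if st[i,4]>20: P=W[lab==i];print("ear",st[i],cv2.minAreaRect((P[:,:2]*1000).astype(np.float32)))
m=(hsv[...,1]>100)&(hsv[...,0]>12)&(hsv[...,0]<35)&(W[...,2]>.08)&(abs(W[...,0]-.494)<.03)
r=np.where(m.sum(1)>8)[0]
for v in r[::max(1,len(r)//8)]: u=np.where(m[v])[0];print(v,W[v,u].mean(0))
E
python3 f.py
```

```text
t: 22.98
eef_pos: [0.495, 0.163, 0.1]
ee_rot: [2.157, 2.283, 0.001]
ft_force: [0.2, 0.8, -2.7]
finger_gap: 0.165
grasp_force: 59.5
[0.495 0.163 0.1  ] [ 0.2168  0.7588 -2.6672]
ear [ 232  163   54   23 1137] ((466.95184326171875, 212.6824188232422), (20.902816772460938, 8.266733169555664), 3.2130563259124756)
ear [ 356  163   52   23 1095] ((515.8113403320312, 215.3534393310547), (20.64652442932129, 8.173450469970703), 2.806117296218872)
113 [0.4906 0.2384 0.1493]
156 [0.4913 0.2256 0.1476]
199 [0.492  0.2125 0.1499]
242 [0.4927 0.1984 0.15  ]
285 [0.4937 0.1833 0.1499]
328 [0.4948 0.168  0.1512]
371 [0.4953 0.1513 0.1518]
414 [0.4964 0.132  0.1505]
457 [0.4974 0.113  0.1514]
```

```bash
python3 -m inch '[[[0,0,0,-0.0005,0,-0.02,-1],[0,0,0,-0.0005,0,-0.035,-1],[0,0,0,-0.0005,0,-0.039,-1],[0,0,0,-0.0005,0,-0.039,-1],[0,0,0,-0.0005,0,-0.041,-1],[0,0,0,-0.0005,0,-0.041,-1]]]'; python3 f.py | tail -9
```

```text
t: 23.78
eef_pos: [0.4939, 0.1632, 0.0584]
ee_rot: [2.157, 2.284, 0.001]
ft_force: [-0.1, -0.2, -4.2]
finger_gap: 0.163
grasp_force: 59.5
113 [0.4895 0.2386 0.1076]
156 [0.4902 0.2261 0.1084]
199 [0.4908 0.2127 0.1078]
242 [0.4916 0.1986 0.1083]
285 [0.4926 0.1836 0.1082]
328 [0.4936 0.1682 0.1095]
371 [0.4944 0.1513 0.1098]
414 [0.4957 0.1313 0.1078]
457 [0.4964 0.1118 0.1082]
```

```bash
python3 -m inch '[[[0,0,0,0.0005,0,-0.001,-1],[0,0,0,0.0005,0,-0.001,-1],[0,0,0,0.0005,0,-0.0015,-1],[0,0,0,0.0005,0,-0.0015,-1]]]'
```

```text
t: 24.32
eef_pos: [0.4942, 0.1632, 0.0567]
ee_rot: [2.157, 2.284, 0.0]
ft_force: [-0.1, -0.4, -3.2]
finger_gap: 0.163
grasp_force: 59.7
```

```bash
python3 -m inch '[[[0,0,0,0,0,-0.0005,-1],[0,0,0,0,0,-0.001,-1],[0,0,0,0,0,-0.001,-1]]]'
```

```text
t: 24.7
eef_pos: [0.4943, 0.1632, 0.0565]
ee_rot: [2.157, 2.284, 0.0]
ft_force: [-2.9, -2.1, 8.2]
finger_gap: 0.167
grasp_force: 61.0
```

```bash
python3 -m inch '[[[0,0,0,0,0,0.0005,-1],[0,0,0,0,0,0.0005,-0.5],[0,0,0,0,0,0.0005,-0.2],[0,0,0,0,0,0.0005,0],[0,0,0,0,0,0.0005,0],[0,0,0,0,0,0.0005,0],[0,0,0,0,0,0.02,0],[0,0,0,0,0,0.06,0],[0,0,0,0,0,0.12,0],[0,0,0,0,0,0.17,0],[0,0,0,0,0,0.17,0]]]'; python3 b.py w8 .08 .125; python3 f.py | head -5
```

```text
t: 26.08
eef_pos: [0.4969, 0.164, 0.2299]
ee_rot: [2.154, 2.281, 0.012]
ft_force: [0.3, 0.0, -0.4]
finger_gap: 0.499
grasp_force: 0.0
26.125 [0.4952 0.1635 0.2274] yaw 3.2746411430180484
4341 [ 304  110   25  199 4409] ((494.07806396484375, 163.90707397460938), (18.097841262817383, 149.10829162597656), 3.3858954906463623) z 0.10646944335569031
[[480.6000061035156, 237.8000030517578], [489.3999938964844, 88.9000015258789], [507.5, 90.0], [498.70001220703125, 238.89999389648438]]
[0.4952 0.1635 0.2274] [-0.2122  0.1488 -1.2065]
ear [269 140  31  13 368] ((467.1742858886719, 212.88558959960938), (20.392696380615234, 7.6520514488220215), 2.969748020172119)
ear [340 140  31  13 358] ((515.4927368164062, 215.520263671875), (20.57596778869629, 7.569943904876709), 2.8432505130767822)
ear [275 274  26  14 314] ((472.7409362792969, 113.57752227783203), (18.948570251464844, 7.759090423583984), 2.076394557952881)
ear [339 274  26  13 280] ((520.6998291015625, 116.41249084472656), (18.873889923095703, 7.115758419036865), 3.048907518386841)
```

View pics/w8.png

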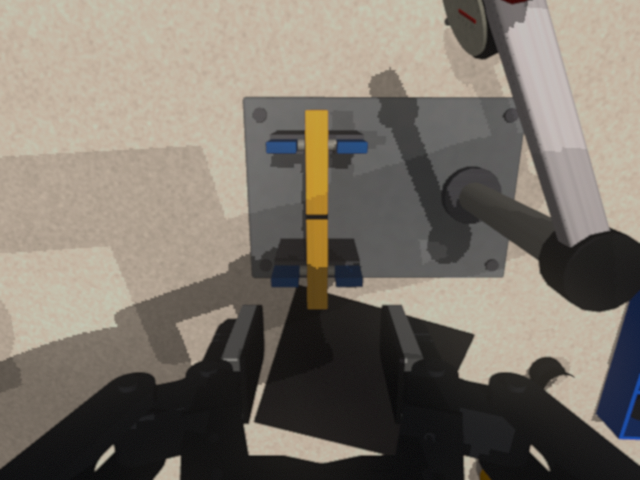

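The bar rests across both rollers between the ears, its middle line at (317,216). The gauge arm is at upper right, clear. Next I'll go back to the knob.

```bash
python3 -m inch '[[[0,0,0,0,0,0.06,1],[0,0,-10,0,0,0.09,1],[0,0,-79.25,0.075,0.131,0.09,1],[0,0,-79.25,0.075,0.131,0.09,1],[0,0,-79.25,0.075,0.131,0.09,1],[0,0,-79.25,0.075,0.131,0.09,1],[0,0,-79.25,0.075,0.131,0.09,1],[0,0,-79.25,0.075,0.131,0.09,1],[0,0,-79.25,0.075,0.131,0.09,1],[0,0,-79.25,0.075,0.131,0.09,1],[0,0,-79.25,0.075,0.131,0.09,1]]]'; python3 w.py w9 gauge_knob gauge_pivot
```

```text
t: 27.55
eef_pos: [0.5688, 0.294, 0.3142]
ee_rot: [3.117, 0.386, -0.003]
ft_force: [0.4, -0.1, 0.2]
finger_gap: 0.999
grasp_force: 0.0
27.6 [0.5689 0.294  0.3146] [0.4584 0.3393 1.4672 0.     1.3367 1.783 ]
gauge_knob 0.6 [320.4 236.9] [0.5724 0.2959 0.2567]
gauge_pivot 0.69 [517.9 169.1] [0.6363 0.1816 0.2205]
knob 1057 [0.5704 0.2959 0.2515]
top 749 [0.5685 0.2953 0.2563] ((567.9345092773438, 295.0594787597656), 9.4158353805542)
```

```bash
python3 -m inch '[[[0,0,0,-0.001,0.001,-0.06,1],[0,0,0,-0.001,0.001,-0.11,1],[0,0,0,-0.001,0.001,-0.138,1],[0,0,0,-0.001,0.001,-0.138,1],[0,0,0,-0.001,0.001,-0.138,-1],[0,0,0,-0.001,0.001,-0.138,-1],[0,0,0,-0.001,0.001,-0.138,-1],[0,0,0,-0.001,0.001,-0.138,-1],[0,0,0,-0.001,0.001,-0.138,-1],[0,0,0,-0.001,0.001,-0.138,-1],[0,0,0,-0.001,0.001,-0.138,-1]]]' 30
python3 - <<'E'
import numpy as np
p=np.array([.6338,.1721])
f=lambda a:p+.14*np.array([np.cos(np.radians(183.2-a)),np.sin(np.radians(183.2-a))])
for a in [65,60,54,48,42,36,30,24,18,12,7,3,0]: print(a,(f(a)-f(65)).round(4),f(a).round(4))
E
```

```text
t: 29.08
eef_pos: [0.5689, 0.2951, 0.1787]
ee_rot: [-3.118, -0.383, -0.003]
ft_force: [0.7, -1.7, 6.6]
finger_gap: 0.223
grasp_force: 29.7
65 [0. 0.] [0.5676 0.2955]
60 [-0.0105 -0.0062] [0.5571 0.2892]
54 [-0.0223 -0.0149] [0.5453 0.2806]
48 [-0.0332 -0.0247] [0.5345 0.2707]
42 [-0.043  -0.0357] [0.5247 0.2598]
36 [-0.0515 -0.0475] [0.5161 0.2479]
30 [-0.0588 -0.0603] [0.5088 0.2352]
24 [-0.0647 -0.0737] [0.5029 0.2218]
18 [-0.0692 -0.0876] [0.4984 0.2079]
12 [-0.0722 -0.102 ] [0.4954 0.1935]
7 [-0.0735 -0.1141] [0.4941 0.1814]
3 [-0.0738 -0.1239] [0.4938 0.1716]
0 [-0.0736 -0.1312] [0.494  0.1643]
```

```bash
python3 -m inch '[[[0,0,0,-0.0105,-0.0062,0,-1],[0,0,0,-0.0223,-0.0149,0,-1],[0,0,0,-0.0332,-0.0247,0,-1],[0,0,0,-0.043,-0.0357,0,-1],[0,0,0,-0.0515,-0.0475,0,-1],[0,0,0,-0.0588,-0.0603,0,-1],[0,0,0,-0.0647,-0.0737,0,-1],[0,0,0,-0.0692,-0.0876,0,-1],[0,0,0,-0.0722,-0.102,0,-1],[0,0,0,-0.0735,-0.1141,0,-1],[0,0,0,-0.0738,-0.1239,0,-1],[0,0,0,-0.0736,-0.1312,0,-1],[0,0,0,-0.0736,-0.1312,0,-1],[0,0,0,-0.0736,-0.1312,0,-1]]]' 25; python3 w.py w10 gauge_knob
```

```text
t: 30.82
eef_pos: [0.492, 0.1637, 0.1776]
ee_rot: [-3.118, -0.384, 0.006]
ft_force: [-6.0, -0.0, 8.3]
finger_gap: 0.221
grasp_force: 29.9
30.875 [0.492  0.1637 0.1776] [0.2977 0.2884 1.8732 0.0011 0.9839 1.623 ]
gauge_knob 0.6 [321.3 350.9] [0.5033 0.1668 0.2537]
knob 6172 [0.4987 0.1655 0.248 ]
top 3308 [0.4959 0.1649 0.2562] ((494.59967041015625, 164.32879638671875), 10.300549507141113)
```

```bash
python3 -m inch '[[[0,0,0,0,0,0,-0.4],[0,0,0,0,0,0,0],[0,0,0,0,0,0,1],[0,0,0,0,0,0,1],[0,0,0,0,0,0,1],[0,0,0,0,0,0.04,1],[0,0,0,0,0,0.1,1],[0,0,0,0,0,0.15,1],[0,0,0,-0.05,0,0.18,1],[0,0,0,-0.05,0,0.18,1],[0,0,0,-0.05,0,0.18,1]]]'; python3 w.py w11 gauge_knob gauge_tip; python3 e.py
```

```text
t: 32.3
eef_pos: [0.4447, 0.164, 0.3574]
ee_rot: [3.118, 0.384, 0.001]
ft_force: [0.1, -0.8, -0.3]
finger_gap: 1.005
grasp_force: 0.0
32.35 [0.4448 0.1639 0.3568] [ 0.328   0.0294  1.7543 -0.0001  1.3587  1.654 ]
gauge_knob 0.82 [339.5 149.9] [0.4958 0.1651 0.2569]
knob 759 [0.4946 0.165  0.2554]
top 717 [0.4944 0.1648 0.2564] ((494.1824951171875, 164.5256805419922), 9.982024192810059)
[0.4448 0.1638 0.3564]
scene ear 20 [0.4709 0.2111 0.1109] [0.0181 0.0075 0.0096] ((470.306640625, 211.94476318359375), (6.6848955154418945, 18.455127716064453), 86.00821685791016)
scene ear 26 [0.5201 0.2139 0.1099] [0.017  0.0088 0.0104] ((519.1491088867188, 214.4313507080078), (17.02633285522461, 8.707200050354004), 7.007122039794922)
scene ear 23 [0.4772 0.1111 0.1107] [0.0211 0.0085 0.01  ] ((476.0987548828125, 111.87258911132812), (20.824098587036133, 8.106371879577637), 2.1232941150665283)
scene ear 27 [0.5245 0.1139 0.1101] [0.0223 0.0079 0.0084] ((523.8082885742188, 114.63436126708984), (21.785959243774414, 7.10349178314209), 5.544187068939209)
scene roller_mid 0.86 [345.5, 235.5] [0.4877 0.16
[... 321 characters left out ...]
34144592285), 2.8178811073303223)
wrist ear 200 [0.5216 0.1161 0.1122] [0.0204 0.0089 0.0092] ((521.3475341796875, 115.6646728515625), (20.511117935180664, 8.294506072998047), 3.3370697498321533)
wrist ear 171 [0.4678 0.2124 0.1122] [0.0205 0.008  0.0097] ((467.2977294921875, 212.57960510253906), (20.510852813720703, 7.575205326080322), 2.5471882820129395)
wrist ear 185 [0.4731 0.1135 0.1121] [0.0206 0.0088 0.0095] ((472.66552734375, 113.0569839477539), (20.528507232666016, 8.227774620056152), 2.6389482021331787)
wrist roller_mid 0.57 [333.1, 135.2] [0.494  0.1645 0.09  ]
wrist gauge_knob 0.8 [341.7, 151.0] [0.4953 0.1634 0.2566]
wrist brass_bar_mid 0.86 [331.5, 137.5] [0.5006 0.1711 0.235 ]
```

View pics/e_scene.png

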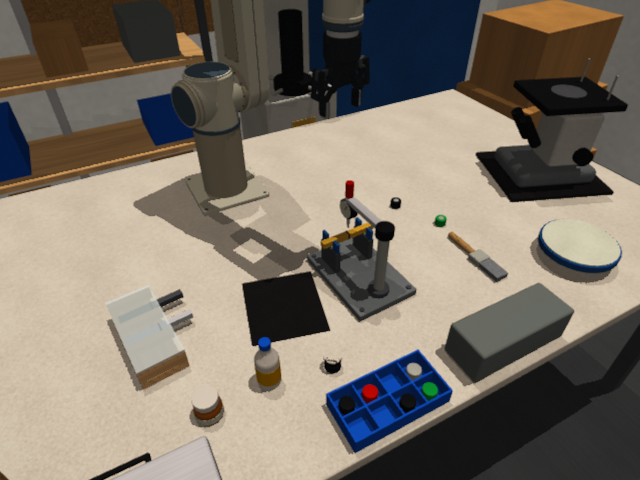

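The bar lies on the fixture at (346,235), with the knob above it at (350,188). The other bars and bystanders are where they started, and the arm is clear. I'm handing in.

```bash
python3 -c "
from plant import robot
print(robot.hand_in())"
```

```text
the job is handed in; nothing more can be done
None
```

I handed the job in at about 32 s: the brass bar was laid on the mat, then set centred across the rollers, with the gauge tip back over its middle (within about 1 mm by the wrist camera) and the other bars and things undisturbed.

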